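Set the coffee mill's grind dial from below and lock it with its keeper

TASK

Set the coffee mill's grind dial: swing the keeper arm fully off the dial towards the mill's front, and wind the dial anticlockwise until the pointer is clearly past the raised set mark. Then bring the pointer back clockwise and stop level with the mark, leaving the dial's pin bearing on the clockwise horn so that no play is left, and swing the keeper arm fully back across the dial. Do not move the set mark or the other things on the worktop.

Things in the scene. Friction and masses are not known exactly. Their poses are not given: they have to be found in the camera images.
- dial_grip (a point): Grind dial: an upright black fluted round knob, 44 mm across, on top of the round white coffee mill (168 mm across at its top, top plate 80 mm above the worktop, fixed). Point on the dial's axis, half-way up the knob, 110 mm above the worktop; knob top 17 mm higher, knob foot 18 mm lower on a 66 mm flange. A hopper stands behind, axis 124 mm from the dial's, top 132 mm above the worktop.
- pointer (a joint): Angle (rad) of the dark steel pointer ring under the dial, needle reaching 66 mm from the axis: 0 = needle towards the mill's front (drawer side, opposite the hopper), growing CLOCKWISE from above. Stiff (0.10 N m), stays where left, range -0.9 to 1.5; moved only by the dial. mark counts alike; level when they are equal. Starts 0.25 to 0.95 clockwise of the mark.
- dial (a joint): Play (rad), 0 to 0.50, of the dial in the pointer ring, growing clockwise: its steel pin moves lightly (0.02 N m) between two dark upright horns of the ring, on the side a quarter turn clockwise of the needle. 0 = pin on the anticlockwise horn, turning on anticlockwise drags the pointer; 0.50 = pin on the clockwise horn, turning on clockwise drags it. Dial's whole turn = pointer + dial.
- mark (a joint): Angle (rad) of the raised set mark, a black tab 7 mm wide and 12 mm high on the rim of the mill's top plate, 67 to 79 mm from the dial's axis; 0 at the mill's front, clockwise from above. Very stiff; not to be moved.
- pointer_tip (a point): End of the pointer's needle, 66 mm from the dial's axis, 86 mm above the worktop.
- mark_tip (a point): Inner end of the set mark, 66 mm from the dial's axis, 86 mm above the worktop; pointer_tip coincides with it when level. Its x axis points to the dial's axis, its y axis clockwise (from above) along the rim, z up.
- keeper (a joint): Angle (rad) of the flat dark steel keeper arm above the dial: 0 = shut (stop), lying across over the dial with its handle on the dial's axis; grows as it swings anticlockwise (from above) to the mill's front; 1.5 = fully clear (stop). Friction 0.06 N m; stays where left. Shut, it bars the dial from above; its underside is 5 mm above the knob.
- keeper_grip (a point): Middle of the keeper's upright black handle, a round pin 14 mm across and 30 mm tall (15 mm either way from this point), at the end of the arm, 156 mm above the worktop.
- keeper_pivot (a point): The keeper's upright pivot axis, at the height of the handle's middle, 100 mm from the dial's axis on its right as seen from the mill's front. The handle moves round it on a circle of 100 mm radius.
- mug: Bystander: white dotted mug, 92 mm across, 93 mm tall, at the mill's left; origin at its underside.
- lemon: Bystander: lemon, 78x55x56 mm; origin at its underside.
- garlic: Bystander: garlic bulb, 50 mm; origin at its underside.
- tea_light: Bystander: tea light, 38 mm across, 15 mm tall, at the mill's right; origin under its centre.

How it is judged:
By the outcome, as a careful person would: the job done as asked, in the order asked, and still so for the second after the job is handed in, with the robot touching nothing.
It also fails if it takes over 64 s, if anything falls off the work surface, if the arm or the gripper's body presses on something with over 40 N, if the wrist force passes 120 N, or if a joint passes its speed limit or range.

ROBOT

A 6-joint arm with a two-finger parallel gripper is mounted at the origin on a cart in front of the work surface, level with it; the furniture and walls round the work are solid. World frame = base frame: x ahead of the robot, y to its left, z up, the work surface at z = 0. Lengths are in m, angles in rad, forces in N, time in s.
With the tool pointing down it reaches from about 0.4 to 0.825 m from the base axis. Payload 7 kg.
Tool frame: the origin (TCP) lies at the centre of the arm's flange, where the gripper is bolted on; the fingertips stand 178 mm ahead of it and the grasp point (between the pads) lies arm.tcp_to_grasp ahead of it (arm.tcp_to_grasp is the distance from the TCP to the grasp point, in m); z points along the fingers, y is the direction in which the jaws open and shut (so a half turn about z gives the same grasp; the last joint's range is limited). The gripper opens to 88 mm and grips with 3 to 60 N. Pads are 19 mm wide; open, the fingers measure 130 mm over their backs; the gripper's body (78 mm by 193 mm) begins 47 mm behind the grasp point.
Start: joints at [1.57, 0.359, 0.012, 0, -1.224, -0.288], TCP at [0.192, 0.647, 0.405] pointing down, gripper open.
Joint ranges: [-3.07, 3.07], [-1.43, 2.12], [-1.02, 1.25], [-3.03, 1.67], [-3.05, -0], [-3.03, 3.03]. Speed limits (rad/s): [2.39, 2.39, 3.01, 3.14, 3.14, 3.14].

INTERFACE

Orientations are given as [roll, pitch, yaw] about the fixed x, y, z axes, in that order (R = Rz(yaw) Ry(pitch) Rx(roll)).
In Python, from station import arm gives the robot as it stands.
- The arm moves only by the tool move_arm, never from a script. Its argument "deltas" is a list of rows, each a list of 6 numbers: the shift along the world's x, y, z in mm, then the turn, a rotation vector about the world's x, y, z in degrees. In form: [[tx, ty, tz, ax, ay, az], ...]. A call has exactly 5 rows; each row shifts and turns the commanded pose from where the row before left it; what a row does not reach is not made up. A row lasts 1/12 s, in which the tool goes at most 41.7 mm and 7.16 degrees, less where a joint would pass 70% of its speed; a pose out of reach is approached as far as the arm can. A call with a gripper value outside its range is refused whole. "claw" is the closure in counts, from 0 (fully open) to 255 (shut), set as the call begins (left out, the last holds). The fingers move at their own pace and stop on an object; "squeeze" is the grip in N (left out, the last holds). Time passes only in rows, so rows that do not move let the fingers close, or fill a call up. It gives the time, the measured TCP pose, the force and the opening at its end, in the units of the state.
- arm.get_state(): the state, without advancing time (a new reading comes with each control period).
- arm.grab_frame(name): name is "side" or "top" or "wrist"; returns the picture (400x640x3 uint8, red, green, blue); there is no depth.
- arm.calibration(name): a dict with "intrinsics" (3x3 intrinsics, pixels), "T" (4x4, takes a point from camera to world coordinates); the wrist camera has in their place "mount" (4x4, takes a point from camera to tool coordinates, whose origin is the TCP and whose axes are the flange's). Camera axes: x right, y up, looking along -z (the intrinsics and any distortion apply to the point x, -y, -z); pixel columns grow to the right and rows downward; lengths in m; the calibration is good to about 2 mm. A picture is of the moment at which its call begins: read the wrist's pose just before it. calibration takes no time and is no camera call.
- arm.job_done(): hands the job in, once; it reports no verdict.
Trained networks look in the newest picture that a camera, given by its name, has taken for a name from the list of things; names that differ only in an ending like _2 or _b are one class to them, and where a whole thing is asked for, a point or a joint stands for the part that bears it (a point fixed in the world has none). Each returns a list of dicts, best first, with "score" (0 to 1); they miss things now and then, are a little off and sometimes report something else, mostly with a low value. They report only what shows in the picture. A call takes as long as a camera call.
- arm.spot_in(thing, camera): "xy" ([column, row] in pixels, amid what is visible of it).
- arm.masks_of(thing, camera): "pixels" (400x640 bool, what is visible of it) and "xy" ([column, row] in pixels, amid what is visible of it).
- arm.spot_point(thing, camera): "xy" ([column, row] in pixels: a listed point, or the origin of a listed thing).
The state is a dict: "t": time; "q": joint angles; "qd": joint speeds; "joint_efforts": joint torques, N m; "eef_pos": TCP position; "ee_rot": TCP orientation; "force": force on the tool from outside, world axes, zero at the start; "moment": the same for the moment, N m; "width": finger opening in m.
Only numpy, scipy, OpenCV 4.12 (cv2) and the standard library are available. Lean on these libraries where they do the work, as an engineer would, in place of code of your own. Each camera call takes 0.05 s, during which the arm holds its last target. There are 200 camera calls.

## Working session

There is one attempt and no reset: what is moved stays moved. The work goes in short steps, Python scripts to look and compute and a tool call to move; the robot and the scene stay as the last step left them, time stands still between calls to the robot, and variables do not carry over. Pictures are saved under pics/ and viewed, about 8 in all and at most 12, crops included, and the job is handed in when it is done.

Besides the shell and the picture viewer there is one more tool, called after ">>>" as name(argument=value, ...), one argument or row to a line, values as JSON. move_arm: Moves the arm, as the interface text tells. Its arguments: {"type":"object","properties":{"deltas":{"type":"array","items":{"type":"array","items":{"type":"number"}}},"claw":{"type":"number"},"squeeze":{"type":"number"}},"required":["deltas"]}

```bash
ls; mkdir -p pics
cat > h.py <<'E'
import numpy as np, cv2
from station import arm
from scipy.spatial.transform import Rotation as R
def camT(name,st=None):
    c=arm.calibration(name)
    K=np.array(c["intrinsics"])
    if "T" in c: T=np.array(c["T"])
    else:
        st=st or arm.get_state(); B=np.eye(4); B[:3,:3]=rot(st["ee_rot"]); B[:3,3]=st["eef_pos"]
        T=B@np.array(c["mount"])
    return K,T,c
def rot(r):
    r=np.array(r); return r if r.shape==(3,3) else R.from_euler("xyz",r).as_matrix()
def ray(name,xy,st=None):
    K,T,c=camT(name,st)
    d=np.array(c.get("distortion",np.zeros(5)),float)
    u=cv2.undistortPoints(np.array([[xy]],float),K,d)[0,0]
    return T[:3,3],T[:3,:3]@np.array([u[0],-u[1],-1])
def atz(name,xy,z,st=None):
    o,d=ray(name,xy,st); return o+d*(z-o[2])/d[2]
def proj(name,p,st=None):
    K,T,c=camT(name,st); d=np.array(c.get("distortion",np.zeros(5)),float)
    q=T[:3,:3].T@(np.array(p)-T[:3,3]); q=np.array([q[0],-q[1],-q[2]])
    return cv2.projectPoints(q[None],np.zeros(3),np.zeros(3),K,d)[0][0,0]
def grab(name,fn=None):
    st=arm.get_state(); im=arm.grab_frame(name)
    if fn: cv2.imwrite("pics/"+fn+".png",im[:,:,::-1])
    return im,st
E
python3 - <<'E'
from h import *
print(arm.get_state(), arm.tcp_to_grasp)
for c in("side","top","wrist"): print(c,arm.calibration(c))
H={"dial_grip":.11,"pointer_tip":.086,"mark_tip":.086,"keeper_grip":.156,"keeper_pivot":.156,"mug":0,"tea_light":0,"lemon":0,"garlic":0}
ims=[]
for c in("top","side"):
    im,st=grab(c,c+"0"); ims.append(im)
    for n,z in H.items():
        r=arm.spot_point(n,c)
        if r: print(c,n,[(round(x["score"],2),np.round(x["xy"],1),np.round(atz(c,x["xy"],z),3)) for x in r[:2]])
        else: print(c,n,None)
cv2.imwrite("pics/both.png",cv2.resize(np.vstack(ims),(480,600))[:,:,::-1])
E
```

```text
pics
{'t': 0.0, 'q': array([ 1.57010438e+00,  3.59383351e-01,  1.10601962e-02, -3.46640075e-04,
       -1.22410859e+00, -2.88096244e-01]), 'qd': array([-0.00111766, -0.00249809, -0.0018322 , -0.00016502,  0.00058509,
        0.00181838]), 'joint_efforts': array([ 1.37433013e-03, -5.82713664e+01,  2.93049073e+01,  6.99698567e+00,
        6.95427079e-03, -1.62337628e-04]), 'eef_pos': array([0.19218244, 0.64685758, 0.40372595]), 'ee_rot': array([ 3.13993205e+00, -1.52276467e-04, -2.88906115e-01]), 'force': array([-0.47201202, -0.96362055,  0.34919703]), 'moment': array([-0.0030386 , -0.01105996, -0.03502188]), 'width': 0.08735209566363077} 0.1593
side {'intrinsics': array([[443.8088401 ,   0.        , 320.46617257],
       [  0.        , 443.8088401 , 192.43678479],
       [  0.        ,   0.        ,   1.        ]]), 'T': array([[ 0.81824798,  0.26530873, -0.50998188,  0.07215155],
       [-0.57447229,  0.34457254, -0.74246303, -0.3145944 ],
       [-0.02125617,  0.90048933,  0.4343583 ,  0.53163441],
       [ 0.        ,  0.        ,  0.        ,  1.        ]])}
top {'intrinsics': arr
[... 1481 characters left out ...]
arlic [(0.77, array([391.6, 206.6]), array([0.576, 0.193, 0.   ]))]
side dial_grip None
side pointer_tip [(0.62, array([281.3, 198. ]), array([0.508, 0.478, 0.086]))]
side mark_tip [(0.35, array([275.1, 202.7]), array([0.486, 0.466, 0.086]))]
side keeper_grip [(0.56, array([300.6, 170.2]), array([0.543, 0.445, 0.156]))]
side keeper_pivot [(0.65, array([308.2, 189.9]), array([0.501, 0.352, 0.156]))]
side mug [(0.86, array([265. , 210.1]), array([0.524, 0.596, 0.   ]))]
side tea_light [(0.74, array([313.5, 189.8]), array([0.691, 0.62 , 0.   ])), (0.63, array([359.4, 288.8]), array([0.513, 0.205, 0.   ]))]
side lemon [(0.66, array([397.9, 257.8]), array([0.644, 0.236, 0.   ]))]
side garlic None
```

Run:
```python
import cv2,numpy as np
a=cv2.imread("pics/top0.png")[110:320,180:430];b=cv2.imread("pics/side0.png")[110:320,200:450]
cv2.imwrite("pics/v1.png",np.vstack([cv2.resize(x,None,fx=1.4*1,fy=1.4) if 0 else cv2.resize(x,(357*1,300)) for x in(a,b)]) if 0 else np.hstack([cv2.resize(x,(400,336),interpolation=cv2.INTER_CUBIC) for x in(a,b)]))
```

```text
(no output)
```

View pics/v1.png

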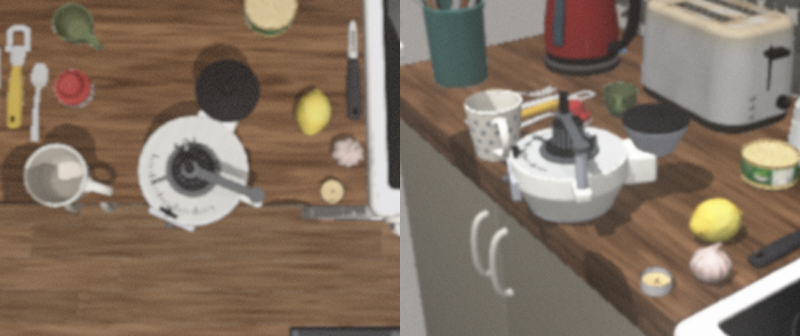

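>>> move_arm(
  deltas=[
    [29, -20, 2, 0, 0, 0],
    [29, -20, 2, 0, 0, 0],
    [29, -20, 2, 0, 0, 0],
    [29, -20, 2, 0, 0, 0],
    [29, -20, 2, 0, 0, 0],
  ],
)

```text
t: 1.42
eef_pos: [0.3383, 0.546, 0.4149]
ee_rot: [-3.141, -0.0, -0.288]
force: [0.0, -0.0, -0.2]
width: 0.0876
```

>>> move_arm(
  deltas=[
    [29, -20, 2, 0, 0, 0],
    [29, -20, 2, 0, 0, 0],
    [29, -20, 2, 0, 0, 0],
    [29, -20, 2, 0, 0, 0],
    [0, 0, 0, 0, 0, 0],
  ],
)

```text
t: 1.83
eef_pos: [0.4572, 0.4638, 0.4232]
ee_rot: [3.142, -0.001, -0.293]
force: [-1.4, 1.4, -0.5]
width: 0.0875
```

Run:
```python
from h import *
im,st=grab("wrist","w1"); print(st["eef_pos"],st["ee_rot"],np.abs(st["qd"]).max())
H={"dial_grip":.11,"pointer_tip":.086,"mark_tip":.086,"keeper_grip":.156,"keeper_pivot":.156}
for n,z in H.items():
    r=arm.spot_point(n,"wrist")
    print(n,[(round(x["score"],2),np.round(x["xy"],1),np.round(atz("wrist",x["xy"],z,st),4)) for x in r[:2]])
cv2.imwrite("pics/w1v.png",cv2.resize(im,(800,500),interpolation=cv2.INTER_CUBIC)[:,:,::-1])
```

```text
[0.45718781 0.46376911 0.42317983] [ 3.14154722e+00 -1.05713043e-03 -2.92683141e-01] 0.08218179328847135
dial_grip [(0.64, array([327.8,  94.3]), array([0.54  , 0.4286, 0.11  ]))]
pointer_tip [(0.58, array([275.5, 132.9]), array([0.5203, 0.4898, 0.086 ]))]
mark_tip [(0.76, array([309.9, 159.2]), array([0.484 , 0.4638, 0.086 ]))]
keeper_grip [(0.74, array([329.7,  95.2]), array([0.5368, 0.4296, 0.156 ]))]
keeper_pivot [(0.86, array([448.6, 103.8]), array([0.5038, 0.342 , 0.156 ]))]
```

View pics/w1v.png

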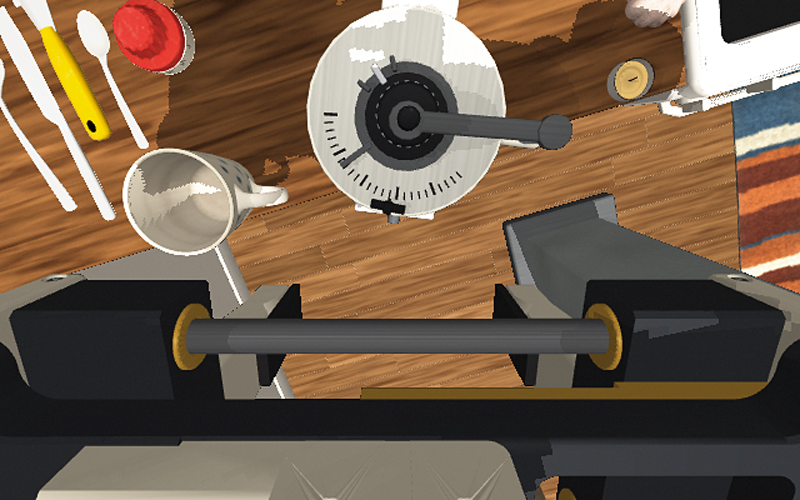

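>>> move_arm(
  deltas=[
    [21, -9, -10, 0, 0, 0],
    [21, -10, -10, 0, 0, 0],
    [21, -9, -10, 0, 0, 0],
    [21, -9, -10, 0, 0, 0],
    [0, 0, -10, 0, 0, 0],
  ],
  squeeze=15,
)

```text
t: 2.55
eef_pos: [0.5391, 0.4295, 0.3717]
ee_rot: [3.141, -0.001, -0.289]
force: [-1.1, 0.2, 0.2]
width: 0.0879
```

>>> move_arm(
  deltas=[
    [0, 0, 0, 0, 0, 0],
    [0, 0, 0, 0, 0, 0],
    [0, 0, 0, 0, 0, 0],
    [0, 0, 0, 0, 0, 0],
    [0, 0, 0, 0, 0, 0],
  ],
)

```text
t: 2.97
eef_pos: [0.5366, 0.4307, 0.3738]
ee_rot: [-3.14, -0.001, -0.288]
force: [-1.3, -0.3, -0.2]
width: 0.0875
```

Run:
```python
from h import *
im,st=grab("wrist","w2"); print(st["t"],st["q"],st["eef_pos"],st["ee_rot"],np.abs(st["qd"]).max())
H={"dial_grip":.11,"keeper_grip":.156,"keeper_pivot":.156,"pointer_tip":.086,"mark_tip":.086}
for n,z in H.items():
    r=arm.spot_point(n,"wrist")
    print(n,[(round(x["score"],2),np.round(x["xy"],1),np.round(atz("wrist",x["xy"],z,st),4)) for x in r[:2]])
print(proj("wrist",st["eef_pos"]-np.array([0,0,.1593]),st))
cv2.imwrite("pics/w2v.png",cv2.resize(im,(800,500),interpolation=cv2.INTER_CUBIC)[:,:,::-1])
```

```text
2.9667 [ 9.58849682e-01  3.97938660e-01 -1.38156017e-04  1.11976264e-04
 -1.17115995e+00  3.24374664e-01] [0.53661667 0.43069331 0.37375827] [-3.14014732e+00 -5.94894589e-04 -2.87528923e-01] 0.004461931225130344
dial_grip [(0.72, array([316.7, 195. ]), array([0.5429, 0.4296, 0.11  ]))]
keeper_grip [(0.92, array([317.6, 220.2]), array([0.5373, 0.4304, 0.156 ])), (0.3, array([455.1, 228.8]), array([0.504 , 0.3398, 0.156 ]))]
keeper_pivot [(0.61, array([454.8, 228.4]), array([0.5043, 0.34  , 0.156 ]))]
pointer_tip [(0.61, array([259.3, 225. ]), array([0.5238, 0.4921, 0.086 ]))]
mark_tip [(0.54, array([302. , 253.1]), array([0.4845, 0.4619, 0.086 ]))]
[317.37641554 261.11489533]
```

View pics/w2v.png

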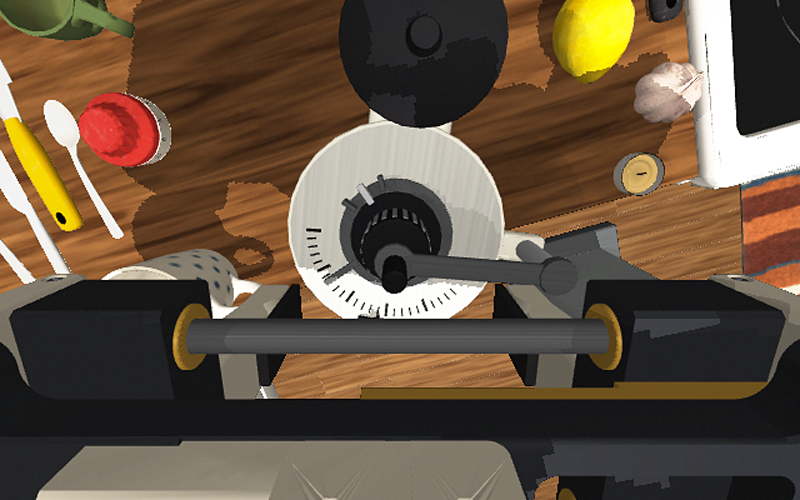

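>>> move_arm(
  deltas=[
    [0, 0, -15, 0, 0, 0],
    [0, 0, -15, 0, 0, 0],
    [0, 0, -12, 0, 0, 0],
    [0, 0, -8, 0, 0, 0],
    [0, 0, 0, 0, 0, 0],
  ],
)

```text
t: 3.68
eef_pos: [0.5369, 0.4296, 0.3203]
ee_rot: [3.139, 0.001, -0.289]
force: [-0.5, -0.7, -0.7]
width: 0.0878
```

>>> move_arm(
  deltas=[
    [0, 0, 0, 0, 0, 0],
    [0, 0, 0, 0, 0, 0],
    [0, 0, 0, 0, 0, 0],
    [0, 0, 0, 0, 0, 0],
    [0, 0, 0, 0, 0, 0],
  ],
  claw=255,
  squeeze=12,
)

```text
t: 4.1
eef_pos: [0.5373, 0.4301, 0.3233]
ee_rot: [-3.141, -0.0, -0.289]
force: [0.2, 0.4, 0.5]
width: 0.0596
```

>>> move_arm(
  deltas=[
    [0, 0, 0, 0, 0, 0],
    [0, 0, 0, 0, 0, 0],
    [0, 0, 0, 0, 0, 0],
    [0, 0, 0, 0, 0, 0],
    [0, 0, 0, 0, 0, 0],
  ],
)

```text
t: 4.52
eef_pos: [0.5373, 0.43, 0.3226]
ee_rot: [3.142, -0.0, -0.289]
force: [0.8, 0.0, 0.2]
width: 0.027
```

>>> move_arm(
  deltas=[
    [0, 0, 0, 0, 0, 0],
    [0, 0, 0, 0, 0, 0],
    [0, 0, 0, 0, 0, 0],
    [0, 0, 0, 0, 0, 0],
    [0, 0, 0, 0, 0, 0],
  ],
)

```text
t: 4.93
eef_pos: [0.5377, 0.4316, 0.3228]
ee_rot: [-3.138, -0.001, -0.288]
force: [3.0, 6.0, -2.9]
width: 0.0136
```

>>> move_arm(
  deltas=[
    [-14.4, 4.1, 0, 0, 0, 0],
    [-14.9, 1.9, 0, 0, 0, 0],
    [-15, -0.4, 0, 0, 0, 0],
    [-14.8, -2.6, 0, 0, 0, 0],
    [-14.2, -4.8, 0, 0, 0, 0],
  ],
)

```text
t: 5.35
eef_pos: [0.463, 0.4325, 0.3228]
ee_rot: [-3.132, 0.001, -0.287]
force: [-4.7, 19.9, -7.0]
width: 0.0137
```

>>> move_arm(
  deltas=[
    [-13.3, -2.4, 0, 0, 0, 0],
    [-12.1, -8.3, 0, 0, 0, 0],
    [-10.7, -10.5, 0, 0, 0, 0],
    [-9, -12, 0, 0, 0, 0],
    [-5, -9, 0, 0, 0, 0],
  ],
)

```text
t: 5.77
eef_pos: [0.4114, 0.3873, 0.3227]
ee_rot: [-3.138, 0.003, -0.288]
force: [-11.1, 8.1, 0.2]
width: 0.0137
```

>>> move_arm(
  deltas=[
    [-2, -4, 0, 0, 0, 0],
    [0, 0, 0, 0, 0, 0],
    [0, 0, 0, 0, 0, 0],
    [0, 0, 0, 0, 0, 0],
    [0, 0, 0, 0, 0, 0],
  ],
)

```text
t: 6.18
eef_pos: [0.4106, 0.3851, 0.3229]
ee_rot: [-3.135, 0.002, -0.288]
force: [-10.8, 15.5, -3.2]
width: 0.0138
```

>>> move_arm(
  deltas=[
    [-2, -1, 0, 0, 0, 0],
    [-1, -1, 0, 0, 0, 0],
    [0, 0, 0, 0, 0, 0],
    [0, 0, 0, 0, 0, 0],
    [0, 0, 0, 0, 0, 0],
  ],
)

```text
t: 6.6
eef_pos: [0.4096, 0.3844, 0.3231]
ee_rot: [-3.13, -0.001, -0.288]
force: [4.2, 19.4, -13.6]
width: 0.0138
```

>>> move_arm(
  deltas=[
    [0, 0, 0, 0, 0, 0],
    [0, 0, 0, 0, 0, 0],
    [0, 0, 0, 0, 0, 0],
    [0, 0, 0, 0, 0, 0],
    [0, 0, 0, 0, 0, 0],
  ],
  claw=100,
)

```text
t: 7.02
eef_pos: [0.4088, 0.3797, 0.3227]
ee_rot: [3.141, -0.0, -0.289]
force: [0.2, 0.6, -0.9]
width: 0.041
```

Run:
```python
from h import *
from scipy.optimize import least_squares
P=np.array([(.5377,.4316),(.463,.4325),(.4106,.3851)])
f=least_squares(lambda c:np.r_[np.hypot(*(P-c).T)-.1],[.503,.34]);c=f.x;print(c,f.fun)
s=arm.get_state();print(s["eef_pos"],s["force"],s["width"])
a=lambda p:np.arctan2(p[1]-c[1],p[0]-c[0]); print(a(P[0]),a(P[1]),a(P[2]))
```

```text
[0.4994183  0.33927756] [-5.54083126e-05  8.35424062e-05 -5.80875170e-05]
[0.40881195 0.37965989 0.32270896] [ 0.20786995  0.62754249 -0.87124437] 0.04101923870472946
1.1777229015257138 1.9432253233527992 2.6652965120643883
```

>>> move_arm(
  deltas=[
    [0, 0, 20, 0, 0, 0],
    [0, 0, 20, 0, 0, 0],
    [0, 0, 20, 0, 0, -7],
    [10, 4, 0, 0, 0, -7],
    [10, 4, 0, 0, 0, -7],
  ],
  claw=70,
)

```text
t: 7.43
eef_pos: [0.429, 0.3879, 0.3848]
ee_rot: [-3.138, 0.0, -0.661]
force: [-0.5, 0.1, -1.2]
width: 0.0632
```

>>> move_arm(
  deltas=[
    [10, 4, 0, 0, 0, -7],
    [10, 4, 0, 0, 0, -7],
    [10, 4, 0, 0, 0, -7],
    [10, 4, 0, 0, 0, -7],
    [10, 4, 0, 0, 0, -7],
  ],
)

```text
t: 7.85
eef_pos: [0.4794, 0.4077, 0.3827]
ee_rot: [3.141, -0.0, -1.273]
force: [0.7, 0.2, -0.7]
width: 0.0635
```

>>> move_arm(
  deltas=[
    [10, 4, 0, 0, 0, -7],
    [10, 4, 0, 0, 0, -7],
    [10, 4, 0, 0, 0, -7],
    [10, 4, 0, 0, 0, -7],
    [10, 4, 0, 0, 0, -7],
  ],
)

```text
t: 8.27
eef_pos: [0.5294, 0.4277, 0.3826]
ee_rot: [3.142, -0.001, -1.883]
force: [-0.4, -0.7, 0.7]
width: 0.0635
```

>>> move_arm(
  deltas=[
    [9, 3.6, 0, 0, 0, -7],
    [0, 0, 0, 0, 0, -7],
    [0, 0, 0, 0, 0, -7],
    [0, 0, 0, 0, 0, -7],
    [0, 0, 0, 0, 0, -7],
  ],
)

```text
t: 8.68
eef_pos: [0.538, 0.4312, 0.3825]
ee_rot: [-3.141, -0.001, -2.494]
force: [-0.2, 0.5, -0.8]
width: 0.0641
```

>>> move_arm(
  deltas=[
    [0, 0, 0, 0, 0, -7],
    [0, 0, 0, 0, 0, -7],
    [0, 0, 0, 0, 0, -7],
    [0, 0, 0, 0, 0, 0],
    [0, 0, 0, 0, 0, 0],
  ],
)

```text
t: 9.1
eef_pos: [0.5379, 0.4313, 0.3827]
ee_rot: [-3.141, -0.0, -2.851]
force: [-0.8, 0.6, -0.0]
width: 0.0639
```

>>> move_arm(
  deltas=[
    [0, 0, 0, 0, 0, 0],
    [0, 0, 0, 0, 0, 0],
    [0, 0, 0, 0, 0, 0],
    [0, 0, 0, 0, 0, 0],
    [0, 0, 0, 0, 0, 0],
  ],
)

```text
t: 9.52
eef_pos: [0.5378, 0.4316, 0.3826]
ee_rot: [-3.142, -0.0, -2.854]
force: [0.3, 0.8, -0.5]
width: 0.0636
```

```bash
cat >> h.py <<'E'
def pts(st,H={"dial_grip":.11,"pointer_tip":.086,"mark_tip":.086,"keeper_grip":.156,"keeper_pivot":.156},cam="wrist",C=(.5377,.4316)):
    for n,z in H.items():
        for x in arm.spot_point(n,cam)[:2]:
            p=atz(cam,x["xy"],z,st); v=p[:2]-C
            print(n,round(x["score"],2),np.round(x["xy"],1),np.round(p,4),"ang cw from front",round(float((157.5-np.degrees(np.arctan2(v[1],v[0]))+180)%360-180),1),"r",round(float(np.hypot(*v)),4))
E
python3 - <<'E'
from h import *
im,st=grab("wrist","w3"); print(st["t"],st["q"],st["eef_pos"],st["ee_rot"],st["width"])
pts(st)
cv2.imwrite("pics/w3v.png",cv2.resize(im,(800,500),interpolation=cv2.INTER_CUBIC)[:,:,::-1])
E
```

```text
9.5167 [ 9.58116670e-01  3.95324708e-01  1.65846626e-02  1.17493067e-05
 -1.19212950e+00 -2.24102180e+00] [0.53784329 0.43162804 0.38264448] [-3.14153862e+00 -5.06014470e-05 -2.85369711e+00] 0.06362441282552433
dial_grip 0.84 [315.1 200.2] [0.5416 0.4297 0.11  ] ang cw from front -177.1 r 0.0044
pointer_tip 0.77 [384.4 194. ] [0.5238 0.493  0.086 ] ang cw from front 54.7 r 0.0629
mark_tip 0.65 [366.7 146.9] [0.4865 0.4623 0.086 ] ang cw from front 8.4 r 0.0597
mark_tip 0.44 [317.1 202.6] [0.5502 0.434  0.086 ] ang cw from front 146.4 r 0.0127
keeper_grip 0.84 [306.    8.3] [0.4139 0.3867 0.156 ] ang cw from front -42.4 r 0.1317
keeper_pivot 0.63 [198.2 126.6] [0.5017 0.3369 0.156 ] ang cw from front -91.7 r 0.1013
```

View pics/w3v.png

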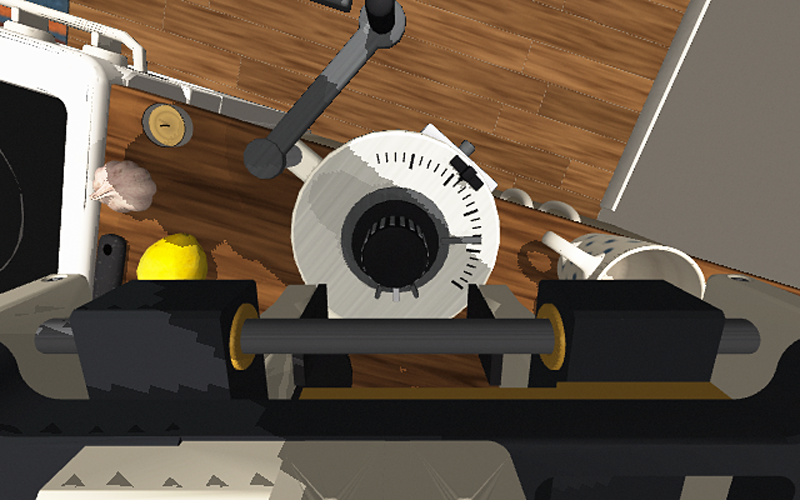

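>>> move_arm(
  deltas=[
    [2.3, -1.1, -20, 0, 0, 0],
    [0, 0, -25, 0, 0, 0],
    [0, 0, -25, 0, 0, 0],
    [0, 0, -22, 0, 0, 0],
    [0, 0, -10, 0, 0, 0],
  ],
)

```text
t: 10.23
eef_pos: [0.5395, 0.4298, 0.2773]
ee_rot: [-3.14, -0.004, -2.855]
force: [-1.1, -0.4, 1.2]
width: 0.0635
```

>>> move_arm(
  deltas=[
    [0, 0, -4, 0, 0, 0],
    [0, 0, 0, 0, 0, 0],
    [0, 0, 0, 0, 0, 0],
    [0, 0, 0, 0, 0, 0],
    [0, 0, 0, 0, 0, 0],
  ],
)

```text
t: 10.65
eef_pos: [0.5404, 0.4309, 0.2782]
ee_rot: [3.14, 0.002, -2.854]
force: [0.1, -0.2, -0.1]
width: 0.0638
```

>>> move_arm(
  deltas=[
    [0, 0, 0, 0, 0, 0],
    [0, 0, 0, 0, 0, 0],
    [0, 0, 0, 0, 0, 0],
    [0, 0, 0, 0, 0, 0],
    [0, 0, 0, 0, 0, 0],
  ],
  claw=255,
  squeeze=30,
)

```text
t: 11.07
eef_pos: [0.5402, 0.4306, 0.2769]
ee_rot: [3.141, 0.0, -2.854]
force: [-0.5, 0.1, 2.1]
width: 0.0438
```

>>> move_arm(
  deltas=[
    [0, 0, 0, 0, 0, 0],
    [0, 0, 0, 0, 0, 0],
    [0, 0, 0, 0, 0, 0],
    [0, 0, 0, 0, 0, 0],
    [0, 0, 0, 0, 0, 0],
  ],
)

```text
t: 11.48
eef_pos: [0.5402, 0.4306, 0.2769]
ee_rot: [3.141, 0.0, -2.854]
force: [-1.1, 0.3, 2.8]
width: 0.0434
```

>>> move_arm(
  deltas=[
    [0, 0, 0, 0, 0, 3],
    [0, 0, 0, 0, 0, 4],
    [0, 0, 0, 0, 0, 4],
    [0, 0, 0, 0, 0, 4],
    [0, 0, 0, 0, 0, 4],
  ],
)

```text
t: 11.9
eef_pos: [0.5403, 0.4303, 0.2769]
ee_rot: [-3.141, 0.0, -2.52]
force: [-0.7, -1.0, 3.3]
width: 0.0438
```

>>> move_arm(
  deltas=[
    [0, 0, 0, 0, 0, 4],
    [0, 0, 0, 0, 0, 4],
    [0, 0, 0, 0, 0, 4],
    [0, 0, 0, 0, 0, 4],
    [0, 0, 0, 0, 0, 4],
  ],
)

```text
t: 12.32
eef_pos: [0.5405, 0.4301, 0.2769]
ee_rot: [-3.141, -0.0, -2.171]
force: [1.4, -2.9, 4.0]
width: 0.0434
```

Run:
```python
from h import *
s=arm.get_state();print(s["force"],s["moment"],s["ee_rot"],s["eef_pos"],s["width"])
```

```text
[ 1.39707775 -2.89943164  3.97355743] [-0.71194607 -0.47415397 -0.13916737] [-3.14095226e+00 -1.88222873e-04 -2.17057894e+00] [0.54049111 0.43012423 0.27690524] 0.04336828502700942
```

>>> move_arm(
  deltas=[
    [0, 0, 0, 0, 0, 4],
    [0, 0, 0, 0, 0, 4],
    [0, 0, 0, 0, 0, 4],
    [0, 0, 0, 0, 0, 4],
    [0, 0, 0, 0, 0, 4],
  ],
)

```text
t: 12.73
eef_pos: [0.5408, 0.43, 0.2769]
ee_rot: [-3.141, -0.0, -1.822]
force: [2.4, -2.6, 3.1]
width: 0.0432
```

>>> move_arm(
  deltas=[
    [0, 0, 0, 0, 0, 4],
    [0, 0, 0, 0, 0, 4],
    [0, 0, 0, 0, 0, 4],
    [0, 0, 0, 0, 0, 4],
    [0, 0, 0, 0, 0, 2],
  ],
)

```text
t: 13.15
eef_pos: [0.541, 0.4299, 0.2769]
ee_rot: [-3.14, -0.001, -1.507]
force: [3.9, -3.1, 2.2]
width: 0.0437
```

>>> move_arm(
  deltas=[
    [0, 0, 0, 0, 0, 0],
    [0, 0, 0, 0, 0, 0],
    [0, 0, 0, 0, 0, 0],
    [0, 0, 0, 0, 0, 0],
    [0, 0, 0, 0, 0, 0],
  ],
  claw=70,
)

```text
t: 13.57
eef_pos: [0.54, 0.4307, 0.2764]
ee_rot: [3.141, -0.0, -1.511]
force: [0.1, 0.6, 0.1]
width: 0.0632
```

>>> move_arm(
  deltas=[
    [0, 0, 15, 0, 0, 0],
    [0, 0, 30, 0, 0, 0],
    [0, 20, 30, 0, 0, 0],
    [0, 20, 0, 0, 0, 0],
    [0, 20, 0, 0, 0, 0],
  ],
)

```text
t: 13.98
eef_pos: [0.5404, 0.4915, 0.355]
ee_rot: [-3.138, 0.004, -1.511]
force: [0.2, 0.2, -0.4]
width: 0.0636
```

>>> move_arm(
  deltas=[
    [0, 20, 0, 0, 0, 0],
    [0, 0, 0, 0, 0, 0],
    [0, 0, 0, 0, 0, 0],
    [0, 0, 0, 0, 0, 0],
    [0, 0, 0, 0, 0, 0],
  ],
)

```text
t: 14.4
eef_pos: [0.5401, 0.5099, 0.3516]
ee_rot: [3.141, -0.0, -1.511]
force: [-0.1, 0.5, -0.3]
width: 0.0637
```

Run:
```python
from h import *
im,st=grab("wrist","w4"); print(st["t"],st["eef_pos"],st["ee_rot"],st["width"])
pts(st,C=(.5403,.4303))
uv=[proj("wrist",(.5403,.4303,.086),st)]; print(uv)
cv2.imwrite("pics/w4v.png",cv2.resize(im[0:230,120:520],(800,460),interpolation=cv2.INTER_CUBIC)[:,:,::-1])
```

```text
14.4 [0.54011942 0.50994184 0.35157314] [ 3.14128700e+00 -2.94215818e-04 -1.51095933e+00] 0.06368103594675481
dial_grip 0.64 [325.1 102.2] [0.5405 0.4305 0.11  ] ang cw from front 107.8 r 0.0003
pointer_tip 0.62 [401.7 125.4] [0.4781 0.4436 0.086 ] ang cw from front -10.4 r 0.0636
mark_tip 0.94 [390.4 147.5] [0.4849 0.4615 0.086 ] ang cw from front 6.9 r 0.0636
keeper_grip 0.92 [579.5  26.4] [0.4115 0.3863 0.156 ] ang cw from front -41.4 r 0.1361
[array([324.64046909, 102.92854005])]
```

View pics/w4v.png

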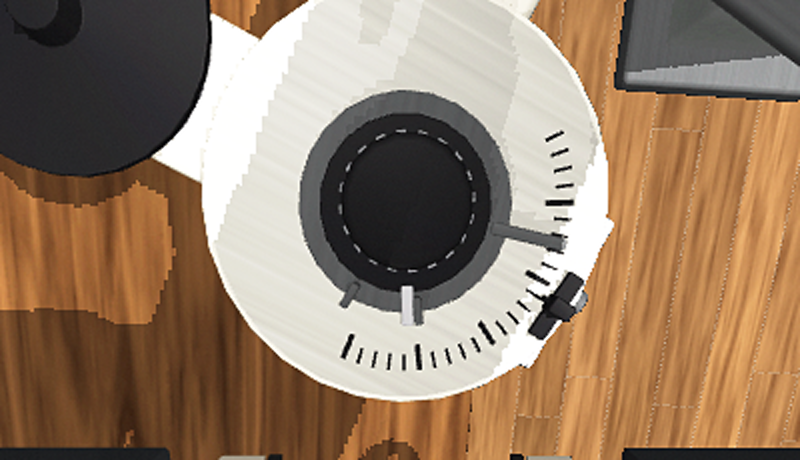

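>>> move_arm(
  deltas=[
    [0, -20, 0, 0, 0, 0],
    [0, -20, 0, 0, 0, 0],
    [0, -20, 0, 0, 0, 0],
    [0, -20, 0, 0, 0, 0],
    [0, 0, -20, 0, 0, 0],
  ],
)

```text
t: 15.12
eef_pos: [0.5411, 0.4282, 0.3364]
ee_rot: [-3.137, 0.004, -1.512]
force: [0.1, 1.3, 0.4]
width: 0.0637
```

>>> move_arm(
  deltas=[
    [0, 0, -25, 0, 0, 0],
    [0, 0, -20, 0, 0, 0],
    [0, 0, -10, 0, 0, 0],
    [0, 0, 0, 0, 0, 0],
    [0, 0, 0, 0, 0, 0],
  ],
)

```text
t: 15.53
eef_pos: [0.5404, 0.4307, 0.2768]
ee_rot: [3.142, -0.001, -1.51]
force: [-0.1, 0.3, 0.2]
width: 0.0635
```

>>> move_arm(
  deltas=[
    [0, 0, 0, 0, 0, 0],
    [0, 0, 0, 0, 0, 0],
    [0, 0, 0, 0, 0, 0],
    [0, 0, 0, 0, 0, 0],
    [0, 0, 0, 0, 0, 0],
  ],
  claw=255,
)

```text
t: 15.95
eef_pos: [0.5408, 0.4308, 0.2779]
ee_rot: [-3.139, 0.001, -1.51]
force: [3.4, -0.5, 1.2]
width: 0.0431
```

>>> move_arm(
  deltas=[
    [0, 0, 0, 0, 0, 0],
    [0, 0, 0, 0, 0, 0],
    [0, 0, 0, 0, 0, 0],
    [0, 0, 0, 0, 0, -3],
    [0, 0, 0, 0, 0, -4],
  ],
)

```text
t: 16.37
eef_pos: [0.5408, 0.4309, 0.2778]
ee_rot: [-3.14, 0.002, -1.634]
force: [5.1, -0.2, 5.6]
width: 0.0435
```

>>> move_arm(
  deltas=[
    [0, 0, 0, 0, 0, -4],
    [0, 0, 0, 0, 0, -4],
    [0, 0, 0, 0, 0, -4],
    [0, 0, 0, 0, 0, -4],
    [0, 0, 0, 0, 0, -4],
  ],
)

```text
t: 16.78
eef_pos: [0.5409, 0.4308, 0.2778]
ee_rot: [-3.14, 0.002, -1.985]
force: [4.6, -0.5, 6.1]
width: 0.0435
```

>>> move_arm(
  deltas=[
    [0, 0, 0, 0, 0, -4],
    [0, 0, 0, 0, 0, -4],
    [0, 0, 0, 0, 0, -4],
    [0, 0, 0, 0, 0, -3],
    [0, 0, 0, 0, 0, 0],
  ],
)

```text
t: 17.2
eef_pos: [0.5409, 0.4308, 0.2778]
ee_rot: [-3.141, 0.003, -2.247]
force: [4.5, -1.1, 5.2]
width: 0.0436
```

Run:
```python
from h import *
s=arm.get_state();print(s["force"],s["moment"],s["ee_rot"],s["eef_pos"],s["width"])
```

```text
[ 4.46900361 -1.1488289   5.17111899] [ 0.02159816 -1.75913696 -0.0074602 ] [-3.14076444e+00  2.50758151e-03 -2.24651804e+00] [0.54086714 0.43083005 0.27779483] 0.0435851779495088
```

>>> move_arm(
  deltas=[
    [0, 0, 0, 0, 0, 0],
    [0, 0, 0, 0, 0, 0],
    [0, 0, 0, 0, 0, 0],
    [0, 0, 0, 0, 0, 0],
    [0, 0, 0, 0, 0, 0],
  ],
  claw=70,
)

```text
t: 17.62
eef_pos: [0.5398, 0.4305, 0.2761]
ee_rot: [3.141, -0.001, -2.243]
force: [-0.5, 0.5, -0.2]
width: 0.0631
```

>>> move_arm(
  deltas=[
    [0, 0, 15, 0, 0, 0],
    [0, 0, 25, 0, 0, 0],
    [12, 15, 25, 0, 0, 0],
    [12, 15, 0, 0, 0, 0],
    [12, 15, 0, 0, 0, 0],
  ],
)

```text
t: 18.03
eef_pos: [0.5766, 0.4763, 0.3445]
ee_rot: [3.142, 0.004, -2.243]
force: [-0.2, -0.5, -1.9]
width: 0.0636
```

>>> move_arm(
  deltas=[
    [12, 15, 0, 0, 0, 0],
    [0, 0, 0, 0, 0, 0],
    [0, 0, 0, 0, 0, 0],
    [0, 0, 0, 0, 0, 0],
    [0, 0, 0, 0, 0, 0],
  ],
)

```text
t: 18.45
eef_pos: [0.5877, 0.49, 0.3416]
ee_rot: [3.142, -0.001, -2.244]
force: [0.3, 0.6, 0.8]
width: 0.0635
```

Run:
```python
from h import *
im,st=grab("wrist","w5"); print(st["t"],st["eef_pos"],st["ee_rot"],st["width"])
pts(st,C=(.5403,.4303))
print(proj("wrist",(.5403,.4303,.086),st))
cv2.imwrite("pics/w5v.png",cv2.resize(im[0:230,120:520],(800,460),interpolation=cv2.INTER_CUBIC)[:,:,::-1])
```

```text
18.45 [0.5877495  0.49003973 0.34159031] [ 3.14152351e+00 -5.55967375e-04 -2.24359259e+00] 0.06351085663152115
dial_grip 0.79 [319.3 102.9] [0.5393 0.4293 0.11  ] ang cw from front -67.8 r 0.0014
pointer_tip 0.75 [405.4  82.4] [0.4804 0.4569 0.086 ] ang cw from front 1.4 r 0.0656
mark_tip 0.64 [405.8  92. ] [0.4839 0.4626 0.086 ] ang cw from front 7.3 r 0.065
[318.92514634 105.87973198]
```

View pics/w5v.png

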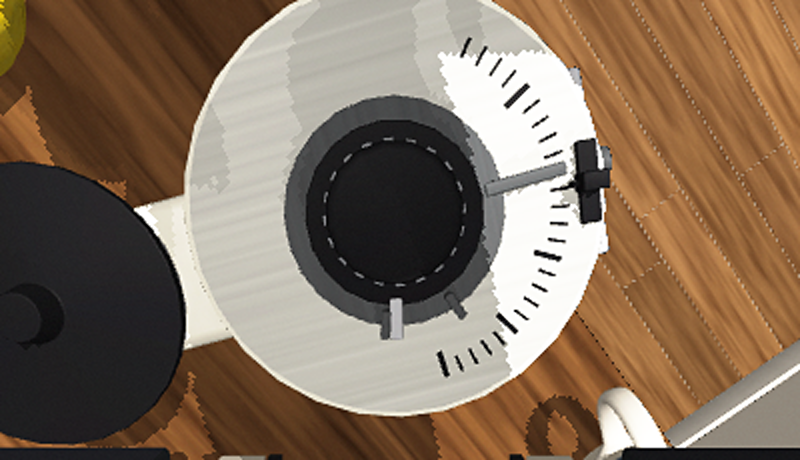

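>>> move_arm(
  deltas=[
    [-12, -15, 0, 0, 0, 0],
    [-12, -15, 0, 0, 0, 0],
    [-12, -15, 0, 0, 0, 0],
    [-12, -15, 0, 0, 0, 0],
    [0, 0, -15, 0, 0, 0],
  ],
)

```text
t: 19.17
eef_pos: [0.5392, 0.4289, 0.3306]
ee_rot: [-3.141, 0.005, -2.243]
force: [-0.4, 0.4, 0.3]
width: 0.0637
```

>>> move_arm(
  deltas=[
    [0, 0, -25, 0, 0, 0],
    [0, 0, -18, 0, 0, 0],
    [0, 0, -7, 0, 0, 0],
    [0, 0, 0, 0, 0, 0],
    [0, 0, 0, 0, 0, 0],
  ],
)

```text
t: 19.58
eef_pos: [0.5404, 0.4307, 0.2771]
ee_rot: [-3.141, 0.0, -2.243]
force: [0.3, -0.0, 0.6]
width: 0.0636
```

>>> move_arm(
  deltas=[
    [0, 0, 0, 0, 0, 0],
    [0, 0, 0, 0, 0, 0],
    [0, 0, 0, 0, 0, 0],
    [0, 0, 0, 0, 0, 0],
    [0, 0, 0, 0, 0, 0],
  ],
  claw=255,
)

```text
t: 20.0
eef_pos: [0.5407, 0.4304, 0.2776]
ee_rot: [-3.141, 0.001, -2.243]
force: [1.8, -1.6, 3.9]
width: 0.0438
```

>>> move_arm(
  deltas=[
    [0, 0, 0, 0, 0, 0],
    [0, 0, 0, 0, 0, 0],
    [0, 0, 0, 0, 0, -2],
    [0, 0, 0, 0, 0, -2],
    [0, 0, 0, 0, 0, -2],
  ],
)

```text
t: 20.42
eef_pos: [0.5406, 0.4305, 0.2776]
ee_rot: [-3.141, 0.001, -2.35]
force: [2.1, -2.3, 5.6]
width: 0.0436
```

>>> move_arm(
  deltas=[
    [0, 0, 0, 0, 0, 0],
    [0, 0, 0, 0, 0, 0],
    [0, 0, 0, 0, 0, 0],
    [0, 0, 0, 0, 0, 0],
    [0, 0, 0, 0, 0, 0],
  ],
)

```text
t: 20.83
eef_pos: [0.5406, 0.4305, 0.2776]
ee_rot: [-3.141, 0.001, -2.348]
force: [3.1, -3.4, 4.9]
width: 0.0437
```

>>> move_arm(
  deltas=[
    [0, 0, 0, 0, 0, 0],
    [0, 0, 0, 0, 0, 0],
    [0, 0, 0, 0, 0, 0],
    [0, 0, 0, 0, 0, 0],
    [0, 0, 0, 0, 0, 0],
  ],
  claw=70,
)

```text
t: 21.25
eef_pos: [0.5399, 0.4306, 0.2763]
ee_rot: [3.141, -0.001, -2.348]
force: [0.7, -0.2, 0.0]
width: 0.0632
```

>>> move_arm(
  deltas=[
    [0, 0, 15, 0, 0, 0],
    [0, 0, 25, 0, 0, 0],
    [12, 15, 25, 0, 0, 0],
    [12, 15, 0, 0, 0, 0],
    [12, 15, 0, 0, 0, 0],
  ],
)

```text
t: 21.67
eef_pos: [0.5767, 0.4763, 0.3445]
ee_rot: [3.141, 0.004, -2.348]
force: [0.3, 0.7, 0.1]
width: 0.0635
```

>>> move_arm(
  deltas=[
    [12, 15, -20, 0, 0, 0],
    [0, 0, 0, 0, 0, 0],
    [0, 0, 0, 0, 0, 0],
    [0, 0, 0, 0, 0, 0],
    [0, 0, 0, 0, 0, 0],
  ],
)

```text
t: 22.08
eef_pos: [0.588, 0.4902, 0.3225]
ee_rot: [-3.141, 0.001, -2.348]
force: [0.1, -0.1, 0.7]
width: 0.0637
```

Run:
```python
from h import *
im,st=grab("wrist","w6"); print(st["t"],st["eef_pos"],st["ee_rot"],st["width"])
pts(st,C=(.5403,.4303))
print(proj("wrist",(.5403,.4303,.086),st))
cv2.imwrite("pics/w6v.png",cv2.resize(im[0:200,250:500],(800,640),interpolation=cv2.INTER_CUBIC)[:600,:,::-1])
```

```text
22.0833 [0.58799599 0.49024379 0.32249879] [-3.14149141e+00  7.32113996e-04 -2.34820730e+00] 0.06374946739083766
pointer_tip 0.8 [400.8  83.3] [0.4856 0.4646 0.086 ] ang cw from front 9.6 r 0.0646
pointer_tip 0.42 [306.  105.8] [0.5415 0.43   0.086 ] ang cw from front 169.4 r 0.0012
mark_tip 0.97 [400.1  78.4] [0.4839 0.4619 0.086 ] ang cw from front 6.8 r 0.0646
[307.5035295  104.78934832]
```

View pics/w6v.png

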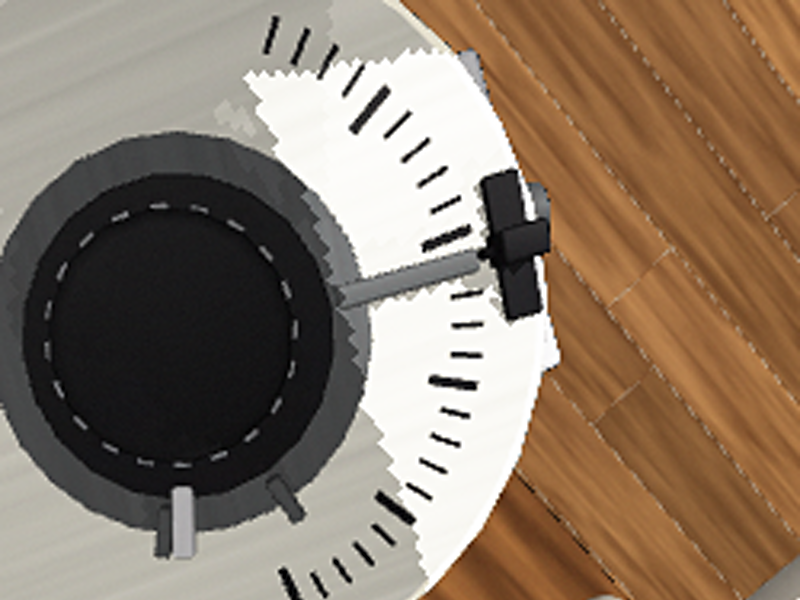

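>>> move_arm(
  deltas=[
    [-18, 8, 0, 0, 0, 0],
    [-18, 8, 0, 0, 0, 0],
    [-17, 8, -8, 0, 0, 0],
    [0, 0, 0, 0, 0, 0],
    [0, 0, 0, 0, 0, 0],
  ],
)

```text
t: 22.8
eef_pos: [0.5342, 0.5149, 0.3137]
ee_rot: [-3.142, -0.0, -2.347]
force: [1.1, -0.7, 0.8]
width: 0.0637
```

>>> move_arm(
  deltas=[
    [0, 0, 0, 0, 0, 0],
    [0, 0, 0, 0, 0, 0],
    [0, 0, 0, 0, 0, 0],
    [0, 0, 0, 0, 0, 0],
    [0, 0, 0, 0, 0, 0],
  ],
)

```text
t: 23.22
eef_pos: [0.5356, 0.5142, 0.3136]
ee_rot: [-3.142, 0.0, -2.349]
force: [-0.3, 0.2, -0.9]
width: 0.0632
```

```bash
cat >> h.py <<'E'
def rect(im,st,C=(.5403,.4303),z=.086,s=7.0,W=560,Hh=420,front=(150.3)):
    # orthoview: up = outward along world angle `front` from C; s px/mm; C at bottom centre offset r0
    a=np.radians(front);u=np.array([np.cos(a),np.sin(a)]);w=np.array([u[1],-u[0]])  # w: clockwise -> right
    src=[];dst=[]
    for X,Y in((-40,30),(40,30),(40,85),(-40,85)):
        src.append(proj("wrist",(*(np.array(C)+u*Y/1e3+w*X/1e3),z),st)); dst.append((W/2+X*s,(88-Y)*s))
    M=cv2.getPerspectiveTransform(np.float32(src),np.float32(dst))
    return cv2.warpPerspective(im,M,(W,Hh),flags=cv2.INTER_CUBIC)
E
python3 - <<'E'
from h import *
im,st=grab("wrist","w7"); print(st["t"],st["eef_pos"],st["ee_rot"])
pts(st,C=(.5403,.4303))
print(proj("wrist",(.5403,.4303,.086),st))
a=rect(im,st); b=cv2.line(a.copy(),(280,0),(280,420),(255,0,0),1)
cv2.imwrite("pics/w7v.png",np.hstack([b,cv2.resize(im[:250,150:500],(240*1,171)) if 0 else cv2.copyMakeBorder(cv2.resize(im[:250,170:410],(240,250)),0,170,0,0,cv2.BORDER_CONSTANT)])[:,:,::-1])
E
```

```text
23.2167 [0.53560268 0.51420232 0.31364878] [-3.14157160e+00  1.78964465e-05 -2.34894745e+00]
dial_grip 0.58 [213.8 139.2] [0.5416 0.43   0.11  ] ang cw from front 170.4 r 0.0013
pointer_tip 0.89 [318.  112.7] [0.4863 0.463  0.086 ] ang cw from front 8.7 r 0.0631
mark_tip 0.56 [318.5 110.7] [0.4851 0.4623 0.086 ] ang cw from front 7.6 r 0.0638
mark_tip 0.52 [317.6 112.1] [0.4862 0.4625 0.086 ] ang cw from front 8.3 r 0.063
[227.195874   135.10461484]
```

View pics/w7v.png

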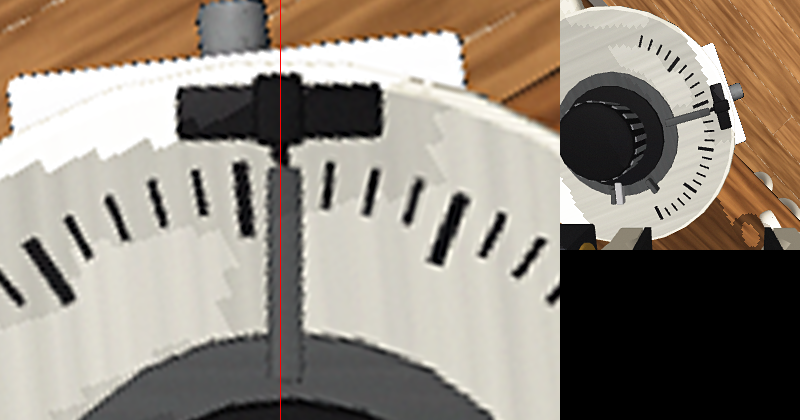

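>>> move_arm(
  deltas=[
    [0, 0, 35, 0, 0, 0],
    [0, 0, 35, 0, 0, 0],
    [-20, -20, 0, 0, 0, 0],
    [-20, -20, 0, 0, 0, 0],
    [-20, -20, 0, 0, 0, 0],
  ],
)

```text
t: 23.93
eef_pos: [0.4745, 0.4539, 0.3839]
ee_rot: [3.141, 0.001, -2.349]
force: [-0.9, 1.0, 0.3]
width: 0.0635
```

>>> move_arm(
  deltas=[
    [-20, -20, 0, 0, 0, 0],
    [-20, -20, 0, 0, 0, 0],
    [-20, -20, 0, 0, 0, 0],
    [-4.5, -9.5, 0, 0, 0, 0],
    [0, 0, 0, 0, 0, 0],
  ],
)

```text
t: 24.35
eef_pos: [0.4094, 0.3833, 0.3847]
ee_rot: [3.141, 0.001, -2.348]
force: [-0.8, 0.5, 0.5]
width: 0.0637
```

>>> move_arm(
  deltas=[
    [0, 0, 0, 0, 0, 0],
    [0, 0, 0, 0, 0, 0],
    [0, 0, 0, 0, 0, 0],
    [0, 0, 0, 0, 0, 0],
    [0, 0, 0, 0, 0, 0],
  ],
)

```text
t: 24.77
eef_pos: [0.411, 0.3855, 0.3831]
ee_rot: [-3.141, -0.001, -2.348]
force: [0.3, -0.0, 0.6]
width: 0.0635
```

Run:
```python
from h import *
im,st=grab("wrist","w8"); print(st["t"],st["eef_pos"],st["ee_rot"])
pts(st,H={"keeper_grip":.156,"keeper_pivot":.156})
```

```text
24.7667 [0.41103351 0.3855019  0.38311542] [-3.14129795e+00 -8.21896956e-04 -2.34844005e+00]
```

View pics/w8.png

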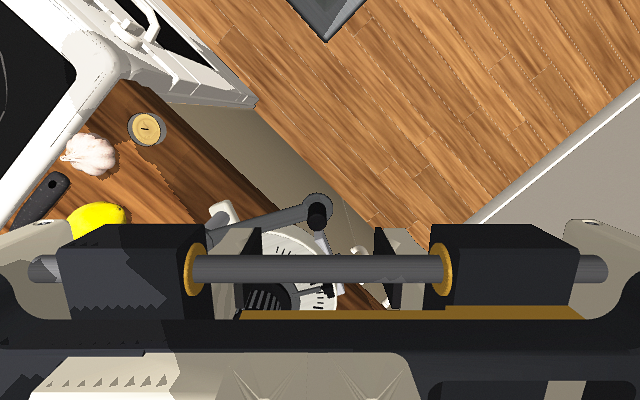

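>>> move_arm(
  deltas=[
    [0, 0, -20, 0, 0, 0],
    [0, 0, -20, 0, 0, 0],
    [0, 0, -13, 0, 0, 0],
    [0, 0, -7, 0, 0, 0],
    [0, 0, 0, 0, 0, 0],
  ],
)

```text
t: 25.33
eef_pos: [0.4105, 0.3847, 0.322]
ee_rot: [-3.141, -0.003, -2.348]
force: [0.7, -1.1, 0.3]
width: 0.0636
```

>>> move_arm(
  deltas=[
    [0, 0, 0, 0, 0, 0],
    [0, 0, 0, 0, 0, 0],
    [0, 0, 0, 0, 0, 0],
    [0, 0, 0, 0, 0, 0],
    [0, 0, 0, 0, 0, 0],
  ],
  claw=255,
  squeeze=12,
)

```text
t: 25.75
eef_pos: [0.4107, 0.3851, 0.3243]
ee_rot: [3.141, 0.001, -2.348]
force: [-0.3, -1.1, 0.4]
width: 0.0357
```

>>> move_arm(
  deltas=[
    [0, 0, 0, 0, 0, 0],
    [0, 0, 0, 0, 0, 0],
    [0, 0, 0, 0, 0, 0],
    [0, 0, 0, 0, 0, 0],
    [0, 0, 0, 0, 0, 0],
  ],
)

```text
t: 26.17
eef_pos: [0.411, 0.3848, 0.3238]
ee_rot: [-3.141, 0.0, -2.348]
force: [3.5, -2.1, -0.2]
width: 0.0134
```

>>> move_arm(
  deltas=[
    [0, 0, 0, 0, 0, 0],
    [0, 0, 0, 0, 0, 0],
    [0, 0, 0, 0, 0, 0],
    [0, 0, 0, 0, 0, 0],
    [7.7, 12.9, 0, 0, 0, 0],
  ],
)

```text
t: 26.58
eef_pos: [0.4177, 0.396, 0.3238]
ee_rot: [-3.141, -0.002, -2.349]
force: [5.9, -7.1, -1.2]
width: 0.0133
```

>>> move_arm(
  deltas=[
    [9.6, 11.6, 0, 0, 0, 0],
    [11.2, 10, 0, 0, 0, 0],
    [12.6, 8.2, 0, 0, 0, 0],
    [13.6, 6.2, 0, 0, 0, 0],
    [0, 0, 0, 0, 0, 0],
  ],
)

```text
t: 27.0
eef_pos: [0.4676, 0.4317, 0.3234]
ee_rot: [-3.137, -0.006, -2.35]
force: [4.0, -13.9, 8.3]
width: 0.014
```

>>> move_arm(
  deltas=[
    [15, 2.5, 0, 0, 0, 0],
    [14.9, 1.9, 0, 0, 0, 0],
    [15, -0.3, 0, 0, 0, 0],
    [12, -2, 0, 0, 0, 0],
    [8, -2.5, 0, 0, 0, 0],
  ],
)

```text
t: 27.42
eef_pos: [0.5307, 0.4324, 0.3234]
ee_rot: [-3.141, -0.003, -2.349]
force: [-4.6, -3.4, 4.3]
width: 0.0132
```

>>> move_arm(
  deltas=[
    [4, -1.5, 0, 0, 0, 0],
    [4, -1.5, 0, 0, 0, 0],
    [0, 0, 0, 0, 0, 0],
    [0, 0, 0, 0, 0, 0],
    [0, 0, 0, 0, 0, 0],
  ],
)

```text
t: 27.83
eef_pos: [0.5378, 0.4301, 0.3234]
ee_rot: [-3.141, -0.002, -2.348]
force: [-2.5, -3.6, 3.4]
width: 0.0136
```

>>> move_arm(
  deltas=[
    [2, -0.8, 0, 0, 0, 0],
    [2, -0.8, 0, 0, 0, 0],
    [0, 0, 0, 0, 0, 0],
    [0, 0, 0, 0, 0, 0],
    [0, 0, 0, 0, 0, 0],
  ],
)

```text
t: 28.25
eef_pos: [0.5403, 0.4293, 0.3234]
ee_rot: [3.14, -0.003, -2.348]
force: [-10.0, -2.8, 6.3]
width: 0.0134
```

>>> move_arm(
  deltas=[
    [2, -0.8, 0, 0, 0, 0],
    [1, -0.4, 0, 0, 0, 0],
    [0, 0, 0, 0, 0, 0],
    [0, 0, 0, 0, 0, 0],
    [0, 0, 0, 0, 0, 0],
  ],
)

```text
t: 28.67
eef_pos: [0.5412, 0.429, 0.3233]
ee_rot: [3.137, -0.004, -2.347]
force: [-21.0, 2.7, 10.0]
width: 0.0136
```

>>> move_arm(
  deltas=[
    [0, 0, 0, 0, 0, 0],
    [0, 0, 0, 0, 0, 0],
    [0, 0, 0, 0, 0, 0],
    [0, 0, 0, 0, 0, 0],
    [0, 0, 0, 0, 0, 0],
  ],
  claw=70,
)

```text
t: 29.08
eef_pos: [0.5454, 0.4279, 0.3236]
ee_rot: [-3.142, 0.0, -2.348]
force: [-0.3, 0.7, -0.3]
width: 0.0416
```

>>> move_arm(
  deltas=[
    [0, 0, 20, 0, 0, 0],
    [0, 0, 30, 0, 0, 0],
    [12, 15, 30, 0, 0, 0],
    [12, 15, 0, 0, 0, 0],
    [12, 15, 0, 0, 0, 0],
  ],
)

```text
t: 29.5
eef_pos: [0.5822, 0.4731, 0.4073]
ee_rot: [3.141, 0.006, -2.349]
force: [0.6, 0.7, -0.7]
width: 0.0633
```

>>> move_arm(
  deltas=[
    [12, 15, 0, 0, 0, 0],
    [0, 0, 0, 0, 0, 0],
    [0, 0, 0, 0, 0, 0],
    [0, 0, 0, 0, 0, 0],
    [0, 0, 0, 0, 0, 0],
  ],
)

```text
t: 29.92
eef_pos: [0.5931, 0.4872, 0.4038]
ee_rot: [-3.142, -0.0, -2.349]
force: [-0.1, 0.1, -0.4]
width: 0.0638
```

Run:
```python
from h import *
im,st=grab("wrist","w9"); print(st["t"],st["eef_pos"],st["ee_rot"])
pts(st,C=(.5403,.4303))
a=rect(im,st); b=cv2.line(a.copy(),(280,0),(280,420),(255,0,0),1)
v=cv2.resize(im[0:250,120:520],(800,500),interpolation=cv2.INTER_CUBIC)
cv2.imwrite("pics/w9v.png",np.vstack([v[:400], cv2.copyMakeBorder(cv2.resize(b[:,130:430],(280,392))[:200],0,0,0,520,cv2.BORDER_CONSTANT)])[:,:,::-1])
```

```text
29.9167 [0.59307716 0.48719028 0.40376429] [-3.14157121e+00 -5.31336317e-05 -2.34853736e+00]
dial_grip 0.64 [316.5 105.3] [0.5403 0.4307 0.11  ] ang cw from front 72.0 r 0.0004
pointer_tip 0.81 [381.8  89.3] [0.4865 0.4628 0.086 ] ang cw from front 8.6 r 0.0628
mark_tip 0.62 [384.   86.4] [0.4834 0.4623 0.086 ] ang cw from front 6.8 r 0.0653
keeper_grip 0.95 [315.3 104.2] [0.541  0.4304 0.156 ] ang cw from front 152.6 r 0.0007
```

View pics/w9v.png

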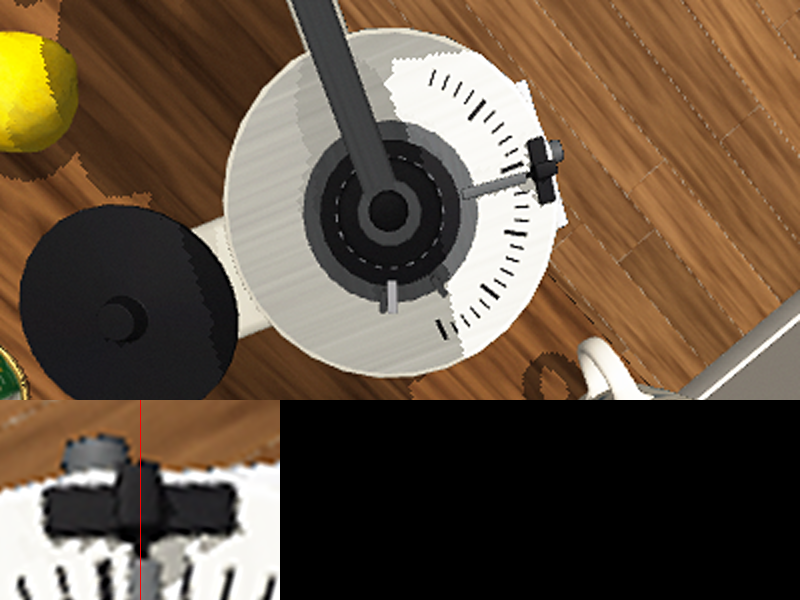

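```bash
python3 -c "
from h import *
print(arm.job_done())"
```

```text
the job is handed in; nothing more can be done
None
```

The grind dial is set and the job is handed in, about 30 s into the 64 s allowed.

- **Keeper off:** I swung the keeper arm about 1.5 rad to its front stop.
- **Past the mark:** I wound the dial anticlockwise until the pointer was about 17° past the set mark.
- **Back to the mark:** I brought the pointer back clockwise in two moves, the second a 6° correction after looking.
- **Keeper shut:** I swung the keeper arm back until the push force at the stop rose to about 21 N.

**Last checks:**
- **Pointer:** In the straight-down view the pointer is within about 0.5° of the mark, slightly clockwise. The trained detector put it 1 to 3° clockwise in its last readings. I trusted the straight-down view because it has little height error.
- **Pin:** It bears on the clockwise horn in the final picture.
- **Keeper handle:** The detector puts it within about 1 mm of the dial's axis.
- **Set mark:** It read 7 to 8° clockwise of the front throughout, so I saw no sign it moved.
- **Rest of the worktop:** I did not re-measure the mug, lemon, garlic or tea light, but the gripper never went near them at working height.

The gripper was clear of everything when I handed in.

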